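# Close the specimen cell and start its clamp screw

### The job

Press the propped-up cover of the soil specimen cell down gently onto its stop. Then start its clamp screw by the crank: turn it backward (counter-clockwise from above) until the screw drops into the thread, then one full turn forward (clockwise). Finish while still holding the crank's upright handle so the screw stays one turn in, and leave the tin, the weight and the spatula alone.

Things in the scene. Friction and masses are not known exactly. Their poses are not given: they have to be found in the camera images.
- cover (a joint): angle (rad) of the aluminium cover of the cell, a low blue box on a 320 x 200 mm steel base plate; 0 = level, on its stop; grows as the front rises; starts propped at 0.35 to 0.65. The hinge, on the side away from the robot, is stiff: the cover stays where it is left; pushing the pad down with 2 to 10 N lowers it
- cover_hinge (a point): middle of the hinge axis, 82 mm above the table, on the cover's underside. Axes turn with the cover: x = level and away from the free front end when shut, y = along the hinge, z = up out of the cover. The cover is 8 mm thick, 180 mm wide to x = -175 mm, then a tongue 56 mm wide to x = -305 mm that carries the screw and ends in the pad
- press_pad (a point): middle of the top face of the pad at the free front end of the tongue, the place to press: 34 mm (x) by 80 mm (y), 10 mm thick, 295 mm in front of the hinge and 10 mm above the cover's underside; 92 mm above the table when the cover is down
- screw_hole (a point): point on the axis of the clamp screw at the cover's top face, 225 mm in front of the hinge; with the cover down it is 90 mm above the table and the axis is upright, above a fixed threaded boss. Same axes as the cover. A brass bush of radius 17 mm stands 10 mm high round it
- crank_grip (a point): centre of the crank's upright handle: a black sleeve, 18 mm across, 46 mm high, spinning freely on its pin, 50 mm from the screw axis. With the cover shut and screw_depth 0 it is 176 mm above the table. The flat crank arm lies under the sleeve (its top 26 mm below this point); a small pin head ends 27.5 mm above it. The crank goes round freely above the cover
- screw_turn (a joint): angle of the crank (rad): 0 = pointing from the screw axis straight towards the hinge, growing counter-clockwise seen from above, which is backward (unscrewing); several turns possible; starts between -0.3 and 0.3. Light friction: it needs about 1 to 2 N at the handle and stays where it is left. The drop takes about 0.3 s once nothing holds the screw up; do not press it down with more than 20 N
- screw_depth (a joint): height (m) of screw and crank along the screw axis; 12 mm per turn, right-hand. The screw (0.55 kg) slides freely and falls by its own weight, stops at -0.028 (start, cover up) and 0.017. As the cover shuts it rides up on the boss to 0.003 to 0.009. Turned back it climbs to 0.012, then drops to 0, the thread start, 1.7 to 4.5 rad back from the start angle. One turn forward from there: -0.012
- tin_mid (a point): centre of a plain aluminium tin, 64 mm across and 60 mm high, beside the cell; leave alone
- weight_mid (a point): 30 mm up the axis of a brass weight with a knob, 52 mm across and 68 mm high, beside the cell; leave alone
- spatula: a spatula 200 mm long lying on the table beside the cell, origin under its middle, x along it; leave alone
- sleeve: the crank's sleeve itself (see crank_grip), origin at the middle of its lower end; it spins freely, so its yaw means nothing

How it is judged:
By the outcome, as a careful person would: the job done as asked, in the order asked, and still so for the second after the job is handed in, while the arm keeps its last pose, push and grip.
It also fails if it takes over 72 s, if anything falls off the work surface, if the arm or the gripper's body presses on something with over 40 N, if the wrist force passes 120 N, or if a joint passes its speed limit or range.

### The arm

A 6-joint arm with a two-finger parallel gripper is mounted at the origin on the work surface. World frame = base frame: x ahead of the robot, y to its left, z up, the work surface at z = 0. Lengths are in m, angles in degrees, forces in N, time in s.
With the tool pointing down it reaches from about 0.35 to 0.725 m from the base axis. Payload 6 kg.
Tool frame: the origin (TCP) lies at the very end of the fingers, on their centre line; the grasp point (between the pads) lies bot.grip_depth behind it (bot.grip_depth is the distance from the TCP to the grasp point, in m); z points along the fingers, y is the direction in which the jaws open and shut (so a half turn about z gives the same grasp; the last joint's range is limited). The gripper opens to 85 mm and grips with 20 to 120 N. Pads are 22 mm wide; open, the fingers measure 114 mm over their backs; the gripper's body (76 mm by 85 mm) begins 54 mm behind the grasp point. The pads swing forward as they close: fully open they stand 13 mm farther back than shut.
Start: joints at [-49.979, 2.303, 4.859, 0, -92.561, -19.12], TCP at [0.214, -0.56, 0.231] pointing down, gripper open.
Joint ranges: [-146.85, 146.85], [-73.84, 115.35], [-62.03, 85.46], [-188.31, 113.3], [-161.28, -10.13], [-171.36, 171.36]. Speed limits (degrees/s): [147.25, 147.25, 172.46, 180, 180, 180].

### API

Orientations are given as [roll, pitch, yaw] about the fixed x, y, z axes, in that order (R = Rz(yaw) Ry(pitch) Rx(roll)).
In Python, from bench import status, vision, bot, nets gives the robot as it stands.
- The arm moves only by the tool move_arm, never from a script. Its argument "moves" is a list of rows, each a list of 3 entries, a list of its own where there are three numbers: the shift along the tool's x, y, z in cm, then the turn, a rotation vector about the tool's x, y, z in rad, then the opening in per cent of the stroke, from 0 (shut) to 100 (fully open). A call has 1 to 8 rows; each row shifts and turns the commanded pose from where the row before left it, along the tool's axes as they then stand; what a row does not reach is not made up. A row lasts 1/12 s, in which the tool goes at most 41.7 mm and 7.16 degrees, less where a joint would pass 70% of its speed; a pose out of reach is approached as far as the arm can. A call is refused whole if a number of a shift passes 4.17 or a number of a turn 0.125, either way. A call with a gripper value outside its range is refused whole. The fingers move at their own pace and stop on an object; "force" is the grip in N (left out, the last holds). Time passes only in rows, so rows that do not move let the fingers close. It gives the time, the measured TCP pose, the force and the opening at its end, in the units of the state.
- status.sense(): the state, without advancing time (a new reading comes with each control period).
- vision.get_image(name): name is "scene" or "top"; returns the picture (480x640x3 uint8, red, green, blue); there is no depth.
- vision.camera_info(name): a dict with "fx", "fy", "cx", "cy" (pixels), "rvec" (rotation vector, rad) and "tvec" (3), from world to camera coordinates, as OpenCV has them. Camera axes: x right, y down, z forward; pixel columns grow to the right and rows downward; lengths in m; the calibration is good to about 2 mm. A picture is of the moment at which its call begins. camera_info takes no time and is no camera call.
- bot.hand_in(): hands the job in, once; it reports no verdict.
Trained networks look in the newest picture that a camera, given by its name, has taken for a name from the list of things; names that differ only in an ending like _2 or _b are one class to them, and where a whole thing is asked for, a point or a joint stands for the part that bears it (a point fixed in the world has none). Each returns a list of dicts, best first, with "score" (0 to 1); they miss things now and then, are a little off and sometimes report something else, mostly with a low value. They report only what shows in the picture. A call takes as long as a camera call.
- nets.spot_in(camera, name): "bbox" ([centre column, centre row, width, height] in pixels, round what is visible of it).
The state is a dict: "time": time; "joint_pos": joint angles; "dq": joint speeds; "effort": joint torques, N m; "tool_pos": TCP position; "eef_rot": TCP orientation; "force": force on the tool from outside, world axes, zero at the start; "ft_torque": the same for the moment, N m; "gripper_width": finger opening in m.
Only numpy, scipy, OpenCV 4.12 (cv2) and the standard library are available. Lean on these libraries where they do the work, as an engineer would, in place of code of your own. Each camera call takes 0.05 s, during which the arm holds its last target. There are 200 camera calls.

## Working session

There is one attempt and no reset: what is moved stays moved. The work goes in short steps, Python scripts to look and compute and a tool call to move; the robot and the scene stay as the last step left them, time stands still between calls to the robot, and variables do not carry over. Pictures are saved under pics/ and viewed, about 8 in all and at most 12, crops included, and the job is handed in when it is done.

Besides the shell and the picture viewer there is one more tool, called after "Request:" by a JSON object that holds its "api" and its "payload", one argument or row to a line. move_arm: Moves the arm, as the interface text tells. Its arguments: {"type":"object","properties":{"moves":{"type":"array"},"force":{"type":"number"}},"required":["moves"]}

```bash
ls; mkdir -p pics
cat > h.py <<'E'
from bench import status, vision, bot, nets
import numpy as np, cv2
from scipy.spatial.transform import Rotation as R
def cam(n):
    c=vision.camera_info(n); K=np.array([[c['fx'],0,c['cx']],[0,c['fy'],c['cy']],[0,0,1]])
    return K,np.array(c['rvec'],float),np.array(c['tvec'],float)
def proj(n,P):
    K,r,t=cam(n); return cv2.projectPoints(np.array(P,float).reshape(-1,3),r,t,K,None)[0].reshape(-1,2)
def onz(n,uv,z):
    K,r,t=cam(n); M=R.from_rotvec(r.ravel()).as_matrix(); t=t.ravel()
    d=M.T@np.linalg.inv(K)@np.array([uv[0],uv[1],1]); o=-M.T@t
    return o+d*(z-o[2])/d[2]
def tri(uv1,uv2):
    A=[]
    for n,uv in(("scene",uv1),("top",uv2)):
        K,r,t=cam(n); P=K@np.c_[R.from_rotvec(r.ravel()).as_matrix(),t.ravel()]
        A.append(P)
    X=cv2.triangulatePoints(A[0],A[1],np.array(uv1,float).reshape(2,1),np.array(uv2,float).reshape(2,1)).ravel()
    return X[:3]/X[3]
def save(n,f):
    im=vision.get_image(n); cv2.imwrite('pics/'+f,im[:,:,::-1]); return im
E
python3 - <<'E'
from h import *
s=status.sense(); print(s); print(bot.grip_depth)
for n in("scene","top"):
    save(n,n+'0.png'); K,r,t=cam(n); print(n,K[0,0],-R.from_rotvec(r.ravel()).as_matrix().T@t.ravel())
    for k in("cover","press_pad","screw_hole","crank_grip","cover_hinge","sleeve","tin_mid","weight_mid","spatula"):
        print(k,[(np.round(d['bbox'],1).tolist(),round(d['score'],2)) for d in nets.spot_in(n,k)[:2]])
E
```

```text
pics
{'time': 0.0, 'joint_pos': array([-4.99809013e+01,  2.33884018e+00,  4.80121849e+00, -2.73855379e-02,
       -9.25613880e+01, -1.91184341e+01]), 'dq': array([ 0.02368247,  0.06621168, -0.01368944,  0.12865327,  0.01254645,
       -0.02039881]), 'effort': array([ 1.59643960e-04, -3.68199134e+01,  3.47409725e+01,  6.93207845e+00,
       -5.47286632e-03,  1.25896094e-05]), 'tool_pos': array([ 0.21399909, -0.56018242,  0.2302636 ]), 'eef_rot': array([ 1.79897491e+02, -6.57656968e-03, -1.59098129e+02]), 'force': array([-0.56057926,  0.27120337, -0.01923883]), 'ft_torque': array([ 0.02072422, -0.01053466, -0.03555893]), 'gripper_width': 0.0850910142592595}
0.0187
scene 552.4889405372091 [0.96085205 0.34468366 0.84193766]
cover [([326.4, 256.9, 200.4, 198.6], 0.73)]
press_pad [([327.1, 258.8, 197.9, 192.4], 0.59)]
screw_hole [([327.8, 259.8, 198.7, 193.2], 0.7), ([344.2, 214.6, 68.6, 37.1], 0.69)]
crank_grip [([324.5, 219.5, 11.4, 18.4], 0.67), ([345.5, 216.1, 69.4, 38.4], 0.61)]
cover_hinge [([328.0, 258.4, 194.0, 190.5], 0.83)]
sleeve [([324.9, 219.6, 24.0, 17.0], 0.66), ([346.0, 216.4, 65.3, 37.1], 0.52)]
tin_mid [([439.1, 386.4, 44.4, 56.1], 0.72)]
weight_mid [([333.8, 164.9, 30.0, 35.9], 0.78)]
spatula [([241.6, 216.2, 101.2, 68.7], 0.74), ([327.0, 254.1, 198.6, 195.0], 0.27)]
top 517.278429565633 [0.45397187 0.03020432 0.97319497]
cover [([303.6, 254.5, 114.5, 168.0], 0.8), ([427.9, 256.8, 33.7, 102.2], 0.7)]
press_pad [([303.4, 249.6, 114.9, 159.4], 0.56)]
screw_hole [([303.5, 252.9, 120.8, 162.4], 0.73)]
crank_grip [([309.2, 233.1, 8.7, 23.6], 0.68)]
cover_hinge [([305.6, 252.7, 109.5, 162.2], 0.97)]
sleeve [([307.3, 234.6, 11.2, 19.9], 0.7), ([302.9, 253.4, 117.8, 164.0], 0.18)]
tin_mid [([172.8, 265.1, 42.5, 40.9], 0.8), ([303.2, 252.8, 117.4, 164.6], 0.21)]
weight_mid [([414.0, 358.0, 32.2, 32.8], 0.78)]
spatula [([427.6, 256.1, 32.2, 101.1], 0.81)]
```

View pics/scene0.png

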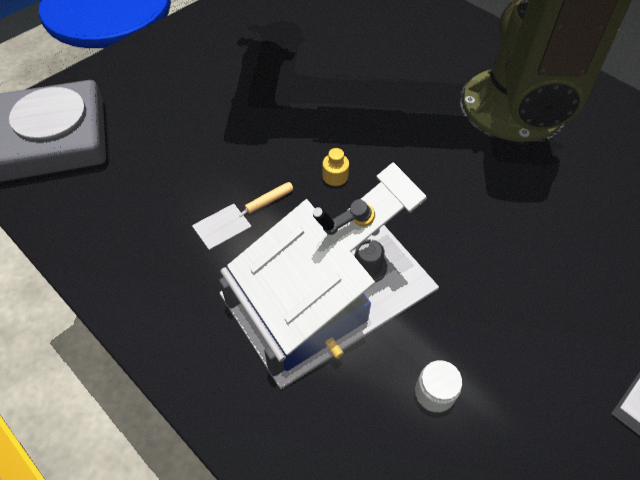

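View pics/top0.png

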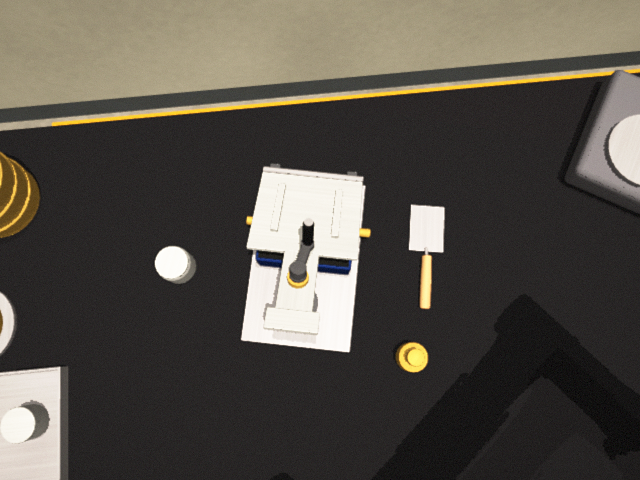

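Both views agree: the cover is propped up and points at the robot. The pad is at about (402,187) in scene and (292,320) in top, the crank sleeve at (323,217) and (308,230). The tin is to the left and the spatula and weight to the right, all clear of the cell. Next I fit the cell pose from the visible corners.

```bash
cat >> h.py <<'E'
def hinge_T(p):  # x,y,yaw,cover
    Rm=R.from_euler('ZY',[p[2],p[3]]).as_matrix()  # + about y raises -x end
    return Rm,np.array([p[0],p[1],.082])
def pts(p,L):
    Rm,o=hinge_T(p); return (Rm@np.array(L,float).T).T+o
def handle(p,th,d,h=0): # crank_grip local point: z=176-82=94mm, at depth 0
    return [-.225+.05*np.cos(th),.05*np.sin(th),.094+d+h]
E
python3 - <<'E'
from h import *
from scipy.optimize import least_squares
L=[[-.175,.09,.008],[-.175,-.09,.008],[-.278,.04,.010],[-.278,-.04,.010],[-.312,-.04,.010],[-.312,.04,.010]]
top=[(248,246),(358,258),(267,307),(320,311),(318,333),(264,329)]
# scene: left/right corner correspondences
sc=[(372,284),(309,203),(425,200),(393,164)]; idx=[0,1]
scidx=[0,1,None,None]
S=[(373,283),(309,202),(411,209),(378,176),(393,164),(425,200)]
def f(p):
    a=proj('top',pts(p,L))-top; b=proj('scene',pts(p,L))-S
    c=proj('top',pts(p,[handle(p,p[4],-.028,.0275)]))-[(308,222)]
    d=proj('scene',pts(p,[handle(p,p[4],-.028,.0275)]))-[(319,211)]
    return np.r_[a,b,c,d].ravel()
r=least_squares(f,[.55,.06,0,.5,0],loss='soft_l1'); p=r.x
print(np.round(p,4)); print(np.round(f(p).reshape(-1,2),1).tolist())
np.save('p.npy',p)
for nm,l in(("pad",[-.295,0,.010]),("hole",[-.225,0,.008]),("grip",handle(p,p[4],-.028))): print(nm,pts(p,[l]).round(4))
q=p.copy(); q[3]=0
print("shut",pts(q,[[-.295,0,.010],[-.225,0,.008],handle(q,q[4],0)]).round(4))
for n,a,b in(("tin",(439,386),(173,265)),("weight",(334,165),(414,358))): print(n,tri(a,b).round(3))
E
```

```text
[ 0.7652  0.0074 -0.2095  0.3845 -0.1626]
[[-1.6, 0.8], [-0.5, 1.2], [-0.1, -0.2], [0.0, 1.9], [-0.3, 0.9], [-0.7, -1.4], [0.5, -0.5], [-3.4, -2.8], [-3.4, 3.9], [-3.0, 1.7], [-0.7, -0.4], [0.7, -1.8], [0.2, 0.7], [-1.6, 1.6]]
pad [[0.5014 0.0635 0.2019]]
hole [[0.5641 0.0501 0.1738]]
grip [[0.6285 0.0282 0.2091]]
shut [[0.4767 0.0687 0.092 ]
 [0.5451 0.0542 0.09  ]
 [0.5917 0.036  0.176 ]]
tin [0.633 0.279 0.034]
weight [ 0.425 -0.14   0.03 ]
```

Request:
{"api": "move_arm", "payload": {
  "moves": [
    [[-2.7, 2.65, -0.6], [0, 0, 0], 0],
    [[-2.7, 2.65, -0.6], [0, 0, 0], 0],
    [[-2.7, 2.65, -0.6], [0, 0, 0], 0],
    [[-2.7, 2.65, -0.6], [0, 0, 0], 0],
    [[-2.7, 2.65, -0.6], [0, 0, 0], 0],
    [[-2.7, 2.65, -0.6], [0, 0, 0], 0],
    [[-2.7, 2.65, -0.6], [0, 0, 0], 0],
    [[-2.7, 2.65, -0.6], [0, 0, 0], 0]
  ]
}}

```text
time: 1.67
tool_pos: [0.3404, -0.2837, 0.2799]
eef_rot: [-180.0, 0.0, -159.1]
force: [1.1, -0.1, 0.7]
gripper_width: -0.0002
```

Request:
{"api": "move_arm", "payload": {
  "moves": [
    [[-2.7, 2.65, 0], [0, 0, 0], 0],
    [[-2.7, 2.65, 0], [0, 0, 0], 0],
    [[-2.7, 2.65, 0], [0, 0, 0], 0],
    [[-2.7, 2.65, 0], [0, 0, 0], 0],
    [[-2.7, 2.65, 0], [0, 0, 0], 0],
    [[-2.7, 2.65, 0], [0, 0, 0], 0],
    [[-2.7, 2.65, 0], [0, 0, 0], 0],
    [[-2.7, 2.65, 0], [0, 0, 0], 0]
  ]
}}

```text
time: 2.33
tool_pos: [0.4667, -0.0083, 0.2798]
eef_rot: [180.0, 0.1, -159.1]
force: [0.9, -0.5, 0.6]
gripper_width: -0.0003
```

Request:
{"api": "move_arm", "payload": {
  "moves": [
    [[-2.7, 2.65, 0], [0, 0, 0], 0],
    [[0, 0, 0], [0, 0, 0.115], 0],
    [[0, 0, 0], [0, 0, 0.115], 0],
    [[0, 0, 0], [0, 0, 0.115], 0],
    [[0, 0, 0], [0, 0, 0.115], 0],
    [[0, 0, 0], [0, 0, 0.115], 0],
    [[0, 0, 0], [0, 0, 0], 0],
    [[0, 0, 0], [0, 0, 0], 0]
  ]
}}

```text
time: 3.0
tool_pos: [0.4821, 0.0241, 0.2794]
eef_rot: [180.0, 0.0, 168.2]
force: [-0.4, -0.4, -0.8]
gripper_width: -0.0
```

Request:
{"api": "move_arm", "payload": {
  "moves": [
    [[-0.6, 2.1, 0], [0, 0, 0], 0],
    [[-0.5, 2.1, 0], [0, 0, 0], 0],
    [[0, 0, 2.5], [0, 0, 0], 0],
    [[0, 0, 2.0], [0, 0, 0], 0],
    [[0, 0, 1.5], [0, 0, 0], 0],
    [[0, 0, 0.6], [0, 0, 0], 0],
    [[0, 0, 0.3], [0, 0, 0], 0],
    [[0, 0, 0], [0, 0, 0], 0]
  ]
}}

```text
time: 3.67
tool_pos: [0.5018, 0.0627, 0.2108]
eef_rot: [180.0, 0.0, 168.0]
force: [0.4, 0.1, -0.3]
gripper_width: 0.0
```

Run:
```python
from h import *
print(status.sense()['tool_pos'],status.sense()['force'])
a=save('scene','s1.png')[140:330,220:480]; b=save('top','t1.png')[180:370,200:460]
cv2.imwrite('pics/c1.png',cv2.resize(np.vstack([a,b]),None,fx=1.55,fy=1.55)[:,:,::-1])
```

```text
[0.50180426 0.0627486  0.21081193] [ 0.3973657   0.08969319 -0.25817879]
```

View pics/c1.png

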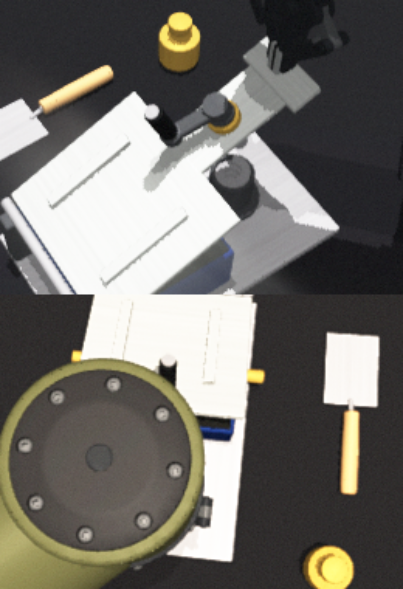

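The fingertips are centred over the pad. Now I press it down along its arc.

Request:
{"api": "move_arm", "payload": {
  "moves": [
    [[0, 0, 0.4], [0, 0, 0], 0],
    [[0, 0, 0.3], [0, 0, 0], 0],
    [[0, 0, 0.2], [0, 0, 0], 0],
    [[0.05, 0, 0.2], [0, 0, 0], 0],
    [[0.08, 0, 0.2], [0, 0, 0], 0],
    [[0.12, 0, 0.3], [0, 0, 0], 0],
    [[0.12, 0, 0.3], [0, 0, 0], 0],
    [[0.12, 0, 0.3], [0, 0, 0], 0]
  ]
}}

```text
time: 4.43
tool_pos: [0.4967, 0.064, 0.188]
eef_rot: [180.0, -0.0, 168.0]
force: [-0.5, 0.7, 3.8]
gripper_width: -0.0003
```

Request:
{"api": "move_arm", "payload": {
  "moves": [
    [[0.16, 0, 0.5], [0, 0, 0], 0],
    [[0.15, 0, 0.5], [0, 0, 0], 0],
    [[0.14, 0, 0.5], [0, 0, 0], 0],
    [[0.13, 0, 0.5], [0, 0, 0], 0],
    [[0.12, 0, 0.5], [0, 0, 0], 0],
    [[0.11, 0, 0.5], [0, 0, 0], 0],
    [[0.1, 0, 0.5], [0, 0, 0], 0],
    [[0.09, 0, 0.5], [0, 0, 0], 0]
  ]
}}

```text
time: 5.1
tool_pos: [0.4869, 0.066, 0.1477]
eef_rot: [-180.0, -0.0, 168.0]
force: [-1.7, -0.2, 3.9]
gripper_width: -0.0005
```

Request:
{"api": "move_arm", "payload": {
  "moves": [
    [[0.08, 0, 0.5], [0, 0, 0], 0],
    [[0.07, 0, 0.5], [0, 0, 0], 0],
    [[0.06, 0, 0.5], [0, 0, 0], 0],
    [[0.05, 0, 0.5], [0, 0, 0], 0],
    [[0.04, 0, 0.5], [0, 0, 0], 0],
    [[0.03, 0, 0.5], [0, 0, 0], 0],
    [[0.02, 0, 0.5], [0, 0, 0], 0],
    [[0.01, 0, 0.5], [0, 0, 0], 0]
  ]
}}

```text
time: 5.77
tool_pos: [0.4835, 0.0668, 0.1087]
eef_rot: [180.0, 0.0, 168.0]
force: [-4.8, 1.0, 8.0]
gripper_width: -0.0002
```

Request:
{"api": "move_arm", "payload": {
  "moves": [
    [[0.02, 0, 0.25], [0, 0, 0], 0],
    [[0.02, 0, 0.25], [0, 0, 0], 0],
    [[0.02, 0, 0.25], [0, 0, 0], 0],
    [[0.01, 0, 0.2], [0, 0, 0], 0],
    [[0.01, 0, 0.2], [0, 0, 0], 0],
    [[0, 0, 0.15], [0, 0, 0], 0],
    [[0, 0, 0.1], [0, 0, 0], 0],
    [[0, 0, 0.05], [0, 0, 0], 0]
  ]
}}

```text
time: 6.43
tool_pos: [0.4825, 0.067, 0.0939]
eef_rot: [180.0, -0.0, 168.0]
force: [-4.4, 1.7, 7.1]
gripper_width: 0.0
```

Request:
{"api": "move_arm", "payload": {
  "moves": [
    [[0, 0, 0.05], [0, 0, 0], 0],
    [[0, 0, 0.05], [0, 0, 0], 0],
    [[0, 0, 0], [0, 0, 0], 0]
  ]
}}

```text
time: 6.68
tool_pos: [0.4825, 0.067, 0.0929]
eef_rot: [-180.0, -0.0, 168.0]
force: [-4.6, 0.9, 6.6]
gripper_width: 0.0
```

Request:
{"api": "move_arm", "payload": {
  "moves": [
    [[0, 0, 0.05], [0, 0, 0], 0],
    [[0, 0, 0.05], [0, 0, 0], 0],
    [[0, 0, 0], [0, 0, 0], 0]
  ]
}}

```text
time: 6.93
tool_pos: [0.4826, 0.067, 0.0921]
eef_rot: [180.0, -0.0, 168.0]
force: [-5.9, 0.2, 7.8]
gripper_width: 0.0
```

Request:
{"api": "move_arm", "payload": {
  "moves": [
    [[0, 0, 0.04], [0, 0, 0], 0],
    [[0, 0, 0.04], [0, 0, 0], 0],
    [[0, 0, 0], [0, 0, 0], 0]
  ]
}}

```text
time: 7.18
tool_pos: [0.4826, 0.067, 0.0921]
eef_rot: [180.0, -0.0, 168.0]
force: [-7.5, 1.8, 11.8]
gripper_width: 0.0001
```

Request:
{"api": "move_arm", "payload": {
  "moves": [
    [[0, 0, -0.3], [0, 0, 0], 0],
    [[0, 0, -2.5], [0, 0, 0], 0],
    [[0, 0, -4], [0, 0, 0], 0],
    [[0, 0, -4], [0, 0, 0], 0],
    [[0, 0, -4], [0, 0, 0], 50],
    [[0, -3, -3], [0, 0, 0], 50],
    [[0, 0, 0], [0, 0, 0], 50],
    [[0, 0, 0], [0, 0, 0], 50]
  ]
}}

```text
time: 7.85
tool_pos: [0.4773, 0.0377, 0.2699]
eef_rot: [179.9, 0.2, 167.9]
force: [0.3, 1.9, -1.9]
gripper_width: 0.0428
```

Run:
```python
from h import *
a=save('scene','s2.png')[140:330,220:480]; b=save('top','t2.png')[180:370,200:460]
cv2.imwrite('pics/c2.png',cv2.resize(np.hstack([a,b]),None,fx=1.53,fy=1.53,interpolation=2)[:,:,::-1])
for n in("scene","top"):
    for k in("crank_grip","sleeve"):
        print(n,k,[(np.round(d['bbox'],1).tolist(),round(d['score'],2)) for d in nets.spot_in(n,k)[:2]])
```

```text
scene crank_grip [([347.8, 221.7, 12.1, 24.3], 0.63)]
scene sleeve [([346.6, 220.6, 15.4, 21.5], 0.61)]
top crank_grip []
top sleeve []
```

View pics/c2.png

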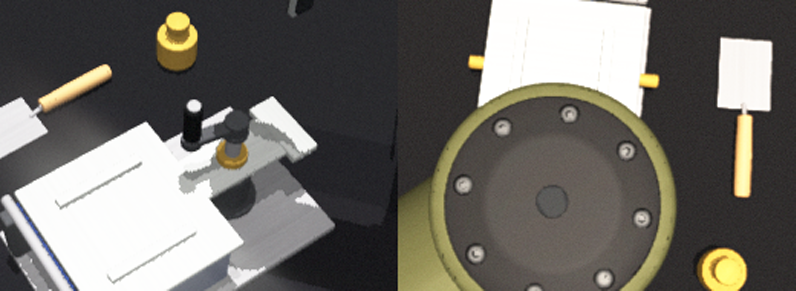

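Run:
```python
from h import *
from scipy.optimize import least_squares
L=[[-.175,.09,.008],[-.175,-.09,.008],[-.278,.04,.010],[-.278,-.04,.010],[-.312,-.04,.010],[-.312,.04,.010]]
top=[(248,246),(358,258),(267,307),(320,311),(318,333),(264,329)]
S=[(373,283),(309,202),(411,209),(378,176),(393,164),(425,200)]
u=lambda x,y:(220+x/1.53,140+y/1.53)
def f(v):
    p=v[:4]; q=np.r_[v[:3],0]
    a=proj('top',pts(p,L))-top; b=proj('scene',pts(p,L))-S
    c=proj('scene',pts(q,[L[0],L[1],L[4],L[5]]))-[u(242,243),u(148,124),u(277,97),u(316,140)]
    d=proj('scene',pts(q,[handle(q,v[4],v[5],.0275)]))-[u(194,104)]
    return np.r_[a,b,c,d].ravel()
p0=np.load('p.npy')
r=least_squares(f,[*p0,.006],loss='soft_l1',x_scale=[.01,.01,.05,.05,.1,.005]); v=r.x
print(v.round(4)); print(f(v).reshape(-1,2)[12:].round(1).tolist())
q=np.r_[v[:3],0,v[4]]; np.save('q.npy',np.r_[q,v[5]])
print(pts(q,[[-.295,0,.010],[-.225,0,.008],handle(q,v[4],v[5])]).round(4), 'az',np.degrees(v[2]+v[4]))
print('old hub',u(237,114),proj('scene',pts(q,[[-.225,0,.07+v[5]],[-.225,0,.085+v[5]]])))
```

```text
[ 0.7651  0.0075 -0.2101  0.386  -0.0939  0.0114]
[[0.2, -0.2], [-2.4, -1.9], [-4.0, -0.5], [0.3, 3.6], [0.0, -0.0]]
[[0.4766 0.069  0.092 ]
 [0.545  0.0545 0.09  ]
 [0.5927 0.0395 0.1874]] az -17.41412170833839
old hub (374.9019607843137, 214.50980392156862) [[373.76210242 216.25866144]
 [374.61493355 210.34194717]]
```

Request:
{"api": "move_arm", "payload": {
  "moves": [
    [[0, 0, 0], [0, 0, 0.11], 50],
    [[-2.7, 0.95, 0], [0, 0, 0], 50],
    [[-2.7, 0.95, 0], [0, 0, 0], 50],
    [[-2.7, 0.95, 0], [0, 0, 0], 50],
    [[-2.7, 0.9, 0], [0, 0, 0], 50],
    [[0, 0, 1.5], [0, 0, 0], 50],
    [[0, 0, 1.5], [0, 0, 0], 50],
    [[0, 0, 0], [0, 0, 0], 50]
  ]
}}

```text
time: 8.82
tool_pos: [0.5901, 0.04, 0.2331]
eef_rot: [-179.8, -0.4, 161.7]
force: [-0.3, 0.6, -1.1]
gripper_width: 0.0423
```

Run:
```python
from h import *
print(status.sense()['tool_pos'],status.sense()['eef_rot'])
a=save('scene','s3.png')[140:330,260:460]
cv2.imwrite('pics/c3.png',cv2.resize(a,None,fx=3,fy=3,interpolation=2)[:,:,::-1])
```

```text
[0.59005572 0.04002335 0.23311359] [-179.7770614    -0.40405498  161.65926352]
```

View pics/c3.png

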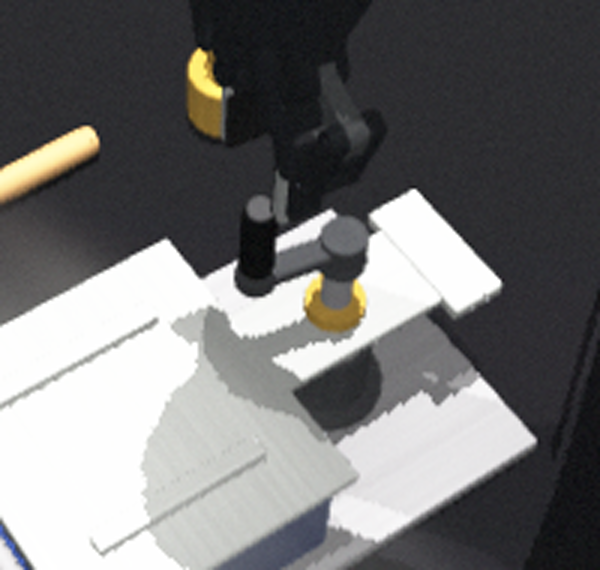

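Run:
```python
from h import *
s=status.sense(); Rm=R.from_euler('xyz',s['eef_rot'],degrees=True).as_matrix()
for y in(-.021,0,.021,.036):
    for z in (0,-.01): print(y,z,((proj('scene',s['tool_pos']+Rm@[0,y,z])[0]-[260,140])*3).round(0))
```

```text
-0.021 0 [245. 143.]
-0.021 -0.01 [246. 129.]
0 0 [267. 174.]
0 -0.01 [268. 161.]
0.021 0 [289. 206.]
0.021 -0.01 [290. 193.]
0.036 0 [305. 230.]
0.036 -0.01 [306. 217.]
```

Request:
{"api": "move_arm", "payload": {
  "moves": [
    [[0, 0, 1.5], [0, 0, 0], 50],
    [[0, 0, 1.5], [0, 0, 0], 50],
    [[0, 0, 1.5], [0, 0, 0], 50],
    [[0, 0, 1.2], [0, 0, 0], 50],
    [[0, 0, 0.4], [0, 0, 0], 50],
    [[0, 0, 0.3], [0, 0, 0], 50],
    [[0, 0, 0], [0, 0, 0], 50]
  ]
}}

```text
time: 9.45
tool_pos: [0.591, 0.0397, 0.1748]
eef_rot: [-180.0, 0.0, 161.7]
force: [-1.3, -0.3, 0.2]
gripper_width: 0.0428
```

Request:
{"api": "move_arm", "payload": {
  "force": 20,
  "moves": [
    [[0, 0, 0], [0, 0, 0], 38],
    [[0, 0, 0], [0, 0, 0], 34],
    [[0, 0, 0], [0, 0, 0], 30],
    [[0, 0, 0], [0, 0, 0], 28],
    [[0, 0, 0], [0, 0, 0], 28]
  ]
}}

```text
time: 9.87
tool_pos: [0.5911, 0.0396, 0.1749]
eef_rot: [180.0, 0.0, 161.6]
force: [-0.4, -0.9, 0.7]
gripper_width: 0.0239
```

Request:
{"api": "move_arm", "payload": {
  "moves": [
    [[0, 0, 0.4], [0, 0, 0], 28],
    [[0, 0, 0], [0, 0, 0], 28]
  ]
}}

```text
time: 10.03
tool_pos: [0.5907, 0.0397, 0.1697]
eef_rot: [-180.0, -0.1, 161.6]
force: [0.2, 0.2, 0.9]
gripper_width: 0.0241
```

Run:
```python
from h import *
s=status.sense(); print(s['tool_pos'],s['force'])
a=save('scene','s4.png')[140:280,280:440]
cv2.imwrite('pics/c4.png',cv2.resize(a,None,fx=4,fy=4,interpolation=2)[:,:,::-1])
```

```text
[0.59072056 0.03967354 0.16967595] [0.16949313 0.2190643  0.86161824]
```

View pics/c4.png

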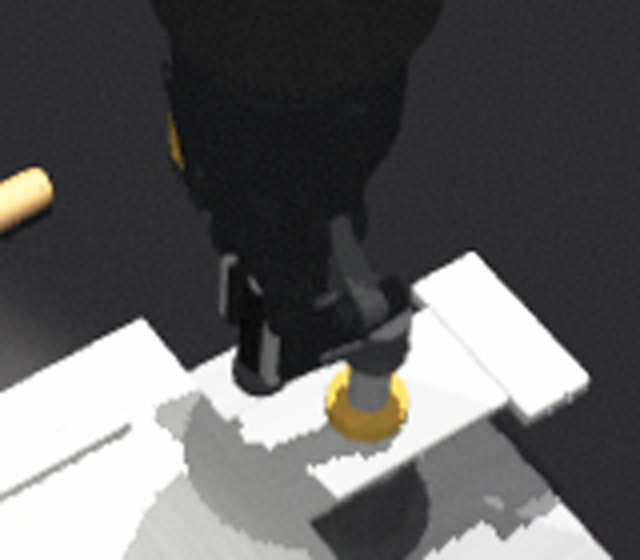

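Request:
{"api": "move_arm", "payload": {
  "moves": [
    [[-0.2, 0, 0], [0, 0, 0], 28],
    [[0.036, 0.6, 0], [0, 0, -0.12], 28],
    [[0.036, 0.6, 0], [0, 0, -0.12], 28],
    [[0.036, 0.6, 0], [0, 0, -0.12], 28],
    [[0.036, 0.6, 0], [0, 0, -0.12], 28],
    [[0.036, 0.6, 0], [0, 0, -0.12], 28],
    [[0.036, 0.6, 0], [0, 0, -0.12], 28],
    [[0, 0, 0], [0, 0, 0], 28]
  ]
}}

```text
time: 10.75
tool_pos: [0.5917, 0.0749, 0.1709]
eef_rot: [-180.0, 0.1, -156.8]
force: [-0.8, -0.6, -0.6]
gripper_width: 0.0243
```

```bash
cat >> h.py <<'E'
def prof(im):
    q=np.load('q.npy'); zs=np.arange(.012,.105,.003)
    uv=proj('scene',pts(q,[[-.225,0,z] for z in zs])); g=cv2.GaussianBlur(im,(3,3),0)
    for z,(x,y) in zip(zs,uv): print(int(round(1000*(.082+z))),g[int(round(y)),int(round(x))].tolist(),end=' ')
    print()
def rep():
    q=np.load('q.npy'); c=pts(q,[[-.225,0,.008]])[0]; s=status.sense(); d=s['tool_pos']-c
    print('t',s['time'],s['tool_pos'].round(4),'yaw',s['eef_rot'][2].round(1),'F',s['force'].round(1),'rad',np.hypot(d[0],d[1]).round(4),'az',np.degrees(np.arctan2(d[1],d[0])).round(1),'j6',s['joint_pos'][5].round(1),'w',s['gripper_width'])
E
python3 - <<'E'
from h import *
rep()
im=cv2.imread('pics/s4.png')[:,:,::-1]; prof(im)
prof(save('scene','s5.png'))
print(proj('scene',[[.545,.0545,.095]]))
E
```

```text
t 10.75 [0.5917 0.0749 0.1709] yaw -156.8 F [-0.8 -0.6 -0.6] rad 0.0509 az 23.7 j6 -93.3 w 0.02425337092703872
94 [105, 104, 103] 97 [103, 103, 105] 100 [104, 102, 104] 103 [103, 102, 104] 106 [102, 102, 103] 109 [102, 101, 103] 112 [100, 100, 101] 115 [89, 88, 90] 118 [67, 67, 69] 121 [51, 52, 54] 124 [48, 49, 50] 127 [47, 48, 50] 130 [45, 46, 49] 133 [44, 45, 48] 136 [44, 45, 48] 139 [46, 47, 49] 142 [75, 77, 79] 145 [74, 74, 78] 148 [53, 53, 56] 151 [40, 41, 43] 154 [45, 47, 49] 157 [55, 57, 59] 160 [60, 61, 63] 163 [71, 73, 74] 166 [76, 78, 80] 169 [77, 79, 81] 172 [70, 71, 73] 175 [55, 57, 58] 178 [35, 37, 39] 181 [42, 44, 46] 184 [45, 46, 49] 
94 [52, 52, 52] 97 [49, 49, 51] 100 [52, 52, 55] 103 [58, 60, 62] 106 [60, 61, 64] 109 [62, 62, 65] 112 [62, 62, 65] 115 [63, 64, 66] 118 [69, 70, 72] 121 [78, 79, 82] 124 [59, 61, 63] 127 [61, 63, 66] 130 [69, 72, 74] 133 [76, 79, 82] 136 [78, 80, 84] 139 [73, 75, 78] 142 [26, 27, 30] 145 [21, 23, 26] 148 [21, 23, 26] 151 [22, 23, 27] 154 [21, 21, 26] 157 [20, 21, 25] 160 [20, 22, 25] 163 [22, 24, 26] 166 [22, 24, 26] 169 [21, 23, 26] 172 [21, 23, 26] 175 [22, 23, 26] 178 [21, 22, 25] 181 [21, 22, 26] 184 [22, 23, 27] 
[[370.21143853 241.15957503]]
```

Request:
{"api": "move_arm", "payload": {
  "moves": [
    [[0.036, 0.6, 0], [0, 0, -0.12], 28],
    [[0.036, 0.6, 0], [0, 0, -0.12], 28],
    [[0.036, 0.6, 0], [0, 0, -0.12], 28],
    [[0.036, 0.6, 0], [0, 0, -0.12], 28],
    [[0.036, 0.6, 0], [0, 0, -0.12], 28],
    [[0.036, 0.6, 0], [0, 0, -0.12], 28],
    [[0, 0, 0], [0, 0, 0], 28]
  ]
}}

```text
time: 11.38
tool_pos: [0.5671, 0.1002, 0.171]
eef_rot: [-180.0, 0.1, -115.8]
force: [0.8, 0.2, 1.0]
gripper_width: 0.0239
```

Run:
```python
from h import *
rep()
im=save('scene','s6.png'); prof(im)
cv2.imwrite('pics/c6.png',cv2.resize(im[140:280,280:440],None,fx=4,fy=4,interpolation=2)[:,:,::-1])
```

```text
t 11.3833 [0.5671 0.1002 0.171 ] yaw -115.8 F [0.8 0.2 1. ] rad 0.0508 az 64.3 j6 -55.8 w 0.023932104487676194
94 [99, 96, 95] 97 [96, 95, 97] 100 [95, 94, 97] 103 [80, 80, 83] 106 [65, 66, 68] 109 [47, 48, 50] 112 [31, 32, 35] 115 [23, 23, 27] 118 [22, 23, 26] 121 [23, 24, 27] 124 [21, 22, 24] 127 [20, 22, 24] 130 [21, 22, 25] 133 [22, 23, 25] 136 [23, 23, 25] 139 [24, 24, 27] 142 [23, 25, 27] 145 [22, 24, 27] 148 [22, 23, 27] 151 [21, 23, 26] 154 [21, 23, 26] 157 [20, 22, 25] 160 [21, 22, 25] 163 [19, 20, 24] 166 [19, 20, 23] 169 [22, 23, 24] 172 [25, 26, 27] 175 [27, 28, 30] 178 [21, 24, 24] 181 [21, 23, 24] 184 [19, 21, 23]
```

View pics/c6.png

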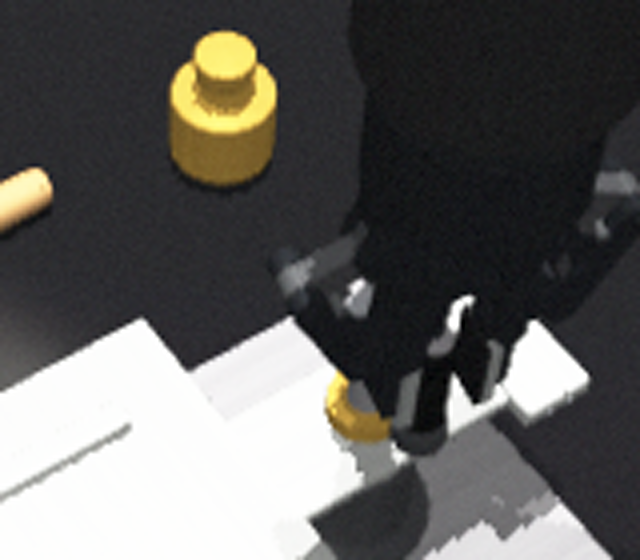

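```bash
cat >> h.py <<'E'
def look(f):
    rep(); im=save('scene',f); g=cv2.GaussianBlur(cv2.cvtColor(im,cv2.COLOR_RGB2GRAY),(3,3),0)
    q=np.load('q.npy'); c=pts(q,[[-.225,0,.008]])[0]; s=status.sense()['tool_pos']; d=s[:2]-c[:2]; a=np.arctan2(d[1],d[0])
    for nm,r,zs in(('axis',0,np.arange(.091,.160,.003)),('slv',.05,np.arange(.118,.176,.002))):
        P=[[c[0]+r*np.cos(a),c[1]+r*np.sin(a),z] for z in zs]
        uv=proj('scene',P).round().astype(int)
        print(nm,int(zs[0]*1000),[int(g[y,x]) for x,y in uv])
E
python3 - <<'E'
from h import *
look('s7.png')
E
```

```text
t 11.4333 [0.5671 0.1001 0.1706] yaw -116.1 F [-0.  -0.6  0.4] rad 0.0507 az 64.3 j6 -56.1 w 0.023740406015246542
axis 91 [111, 98, 96, 95, 79, 66, 50, 35, 25, 22, 23, 23, 23, 22, 22, 22, 21, 22, 23, 24, 22, 22, 22]
slv 118 [73, 73, 86, 95, 97, 97, 84, 55, 55, 44, 47, 47, 48, 43, 32, 32, 19, 15, 16, 16, 15, 13, 12, 12, 12, 13, 12, 12, 13]
```

Request:
{"api": "move_arm", "payload": {
  "moves": [
    [[0.036, 0.6, 0], [0, 0, -0.12], 28],
    [[0.036, 0.6, 0], [0, 0, -0.12], 28],
    [[0, 0, 0], [0, 0, 0], 28],
    [[0, 0, 0], [0, 0, 0], 28],
    [[0, 0, 0], [0, 0, 0], 28]
  ]
}}

```text
time: 11.9
tool_pos: [0.5558, 0.1037, 0.17]
eef_rot: [179.9, -0.0, -102.4]
force: [0.4, 0.4, -0.1]
gripper_width: 0.0239
```

```bash
python3 -c "
from h import *
look('s8.png')"
```

```text
t 11.9 [0.5558 0.1037 0.17  ] yaw -102.4 F [ 0.4  0.4 -0.1] rad 0.0504 az 77.7 j6 -43.3 w 0.02385402550638254
axis 91 [109, 96, 94, 93, 95, 95, 95, 95, 92, 83, 66, 49, 44, 38, 29, 23, 22, 22, 24, 26, 27, 27, 28]
slv 118 [110, 110, 110, 108, 108, 94, 68, 68, 47, 43, 44, 44, 44, 39, 35, 35, 26, 29, 29, 32, 37, 44, 18, 21, 27, 33, 33, 39, 47]
```

Request:
{"api": "move_arm", "payload": {
  "moves": [
    [[0.036, 0.6, 0], [0, 0, -0.12], 28],
    [[0.036, 0.6, 0], [0, 0, -0.12], 28],
    [[0, 0, 0], [0, 0, 0], 28],
    [[0, 0, 0], [0, 0, 0], 28],
    [[0, 0, 0], [0, 0, 0], 28]
  ]
}}

```text
time: 12.37
tool_pos: [0.5439, 0.1049, 0.1703]
eef_rot: [180.0, -0.0, -88.6]
force: [-0.5, 0.2, 0.3]
gripper_width: 0.0236
```

```bash
python3 -c "
from h import *
look('s9.png')"
```

```text
t 12.3667 [0.5439 0.1049 0.1703] yaw -88.6 F [-0.5  0.2  0.3] rad 0.0504 az 91.3 j6 -30.3 w 0.023597669414889097
axis 91 [107, 92, 90, 90, 91, 91, 91, 91, 92, 86, 70, 53, 51, 50, 44, 42, 43, 54, 82, 110, 112, 93, 68]
slv 118 [108, 108, 107, 106, 106, 95, 72, 49, 49, 41, 43, 43, 53, 69, 84, 84, 90, 89, 92, 92, 91, 92, 90, 90, 91, 92, 91, 91, 82]
```

Request:
{"api": "move_arm", "payload": {
  "moves": [
    [[0.036, 0.6, 0], [0, 0, -0.12], 28],
    [[0.036, 0.6, 0], [0, 0, -0.12], 28],
    [[0, 0, 0], [0, 0, 0], 28],
    [[0, 0, 0], [0, 0, 0], 28],
    [[0, 0, 0], [0, 0, 0], 28]
  ]
}}

```text
time: 12.83
tool_pos: [0.532, 0.1031, 0.1703]
eef_rot: [180.0, -0.0, -74.8]
force: [0.7, -0.4, -0.2]
gripper_width: 0.024
```

```bash
python3 -c "
from h import *
look('s10.png')"
```

```text
t 12.8333 [0.532  0.1031 0.1703] yaw -74.8 F [ 0.7 -0.4 -0.2] rad 0.0504 az 105.0 j6 -17.1 w 0.023997277618728653
axis 91 [106, 93, 93, 92, 92, 92, 91, 91, 91, 88, 74, 54, 50, 51, 47, 44, 42, 50, 73, 102, 117, 119, 118]
slv 118 [108, 114, 114, 142, 180, 140, 128, 73, 73, 42, 40, 42, 42, 38, 29, 23, 23, 28, 24, 21, 21, 20, 19, 19, 19, 19, 20, 19, 19]
```

Request:
{"api": "move_arm", "payload": {
  "moves": [
    [[0.036, 0.6, 0], [0, 0, -0.12], 28],
    [[0.036, 0.6, 0], [0, 0, -0.12], 28],
    [[0, 0, 0], [0, 0, 0], 28],
    [[0, 0, 0], [0, 0, 0], 28],
    [[0, 0, 0], [0, 0, 0], 28]
  ]
}}

```text
time: 13.3
tool_pos: [0.521, 0.0986, 0.1703]
eef_rot: [180.0, 0.0, -61.1]
force: [0.4, -0.9, 0.0]
gripper_width: 0.024
```

```bash
python3 -c "
from h import *
look('s11.png')"
```

```text
t 13.3 [0.521  0.0986 0.1703] yaw -61.1 F [ 0.4 -0.9  0. ] rad 0.0503 az 118.6 j6 -3.6 w 0.023997035015655952
axis 91 [103, 91, 89, 90, 91, 91, 92, 92, 91, 87, 73, 53, 50, 50, 46, 43, 43, 49, 71, 99, 114, 117, 117]
slv 118 [125, 125, 125, 126, 126, 122, 99, 64, 64, 41, 40, 40, 40, 38, 31, 28, 23, 23, 22, 22, 21, 20, 22, 22, 22, 21, 24, 29, 29]
```

Request:
{"api": "move_arm", "payload": {
  "moves": [
    [[0.036, 0.6, 0], [0, 0, -0.12], 28],
    [[0.036, 0.6, 0], [0, 0, -0.12], 28],
    [[0, 0, 0], [0, 0, 0], 28],
    [[0, 0, 0], [0, 0, 0], 28],
    [[0, 0, 0], [0, 0, 0], 28]
  ]
}}

```text
time: 13.77
tool_pos: [0.5112, 0.0916, 0.1703]
eef_rot: [180.0, 0.0, -47.3]
force: [0.0, 0.3, -0.1]
gripper_width: 0.0238
```

```bash
python3 -c "
from h import *
look('s12.png')"
```

```text
t 13.7667 [0.5112 0.0916 0.1703] yaw -47.3 F [ 0.   0.3 -0.1] rad 0.0502 az 132.3 j6 10.3 w 0.023812732935683083
axis 91 [104, 92, 90, 89, 91, 91, 91, 90, 91, 88, 76, 56, 50, 49, 45, 42, 42, 46, 60, 88, 112, 119, 119]
slv 118 [123, 123, 124, 126, 128, 128, 121, 95, 62, 62, 43, 40, 40, 41, 38, 33, 33, 21, 21, 20, 21, 21, 22, 17, 17, 17, 17, 16, 16]
```

Request:
{"api": "move_arm", "payload": {
  "moves": [
    [[0.036, 0.6, 0], [0, 0, -0.12], 28],
    [[0.036, 0.6, 0], [0, 0, -0.12], 28],
    [[0, 0, 0], [0, 0, 0], 28],
    [[0, 0, 0], [0, 0, 0], 28],
    [[0, 0, 0], [0, 0, 0], 28]
  ]
}}

```text
time: 14.23
tool_pos: [0.5035, 0.0824, 0.1703]
eef_rot: [180.0, 0.0, -33.6]
force: [0.2, -0.9, 0.4]
gripper_width: 0.0239
```

```bash
python3 -c "
from h import *
look('s13.png')"
```

```text
t 14.2333 [0.5035 0.0824 0.1703] yaw -33.6 F [ 0.2 -0.9  0.4] rad 0.0501 az 146.1 j6 24.4 w 0.02394761109911174
axis 91 [104, 90, 88, 88, 90, 90, 90, 90, 90, 88, 78, 57, 49, 48, 45, 41, 42, 48, 63, 91, 114, 120, 119]
slv 118 [221, 243, 243, 243, 243, 243, 242, 214, 146, 146, 72, 42, 45, 48, 65, 82, 89, 89, 90, 85, 89, 91, 91, 91, 90, 86, 86, 90, 92]
```

Request:
{"api": "move_arm", "payload": {
  "moves": [
    [[0.036, 0.6, 0], [0, 0, -0.12], 28],
    [[0.036, 0.6, 0], [0, 0, -0.12], 28],
    [[0, 0, 0], [0, 0, 0], 28],
    [[0, 0, 0], [0, 0, 0], 28],
    [[0, 0, 0], [0, 0, 0], 28]
  ]
}}

```text
time: 14.7
tool_pos: [0.4981, 0.0717, 0.1703]
eef_rot: [180.0, 0.0, -19.8]
force: [-0.6, -0.7, 0.5]
gripper_width: 0.0238
```

```bash
python3 -c "
from h import *
look('s14.png')"
```

```text
t 14.7 [0.4981 0.0717 0.1703] yaw -19.8 F [-0.6 -0.7  0.5] rad 0.05 az 159.8 j6 39.0 w 0.02380095532173094
axis 91 [103, 91, 90, 89, 88, 89, 90, 89, 89, 88, 81, 62, 51, 51, 49, 45, 43, 43, 47, 55, 63, 67, 70]
slv 118 [243, 243, 243, 242, 242, 242, 240, 232, 232, 172, 82, 42, 42, 43, 44, 46, 46, 46, 40, 59, 54, 54, 47, 44, 38, 59, 59, 50, 46]
```

Request:
{"api": "move_arm", "payload": {
  "moves": [
    [[0.036, 0.6, 0], [0, 0, -0.12], 28],
    [[0.036, 0.6, 0], [0, 0, -0.12], 28],
    [[0, 0, 0], [0, 0, 0], 28],
    [[0, 0, 0], [0, 0, 0], 28],
    [[0, 0, 0], [0, 0, 0], 28]
  ]
}}

```text
time: 15.17
tool_pos: [0.4954, 0.06, 0.1703]
eef_rot: [180.0, 0.0, -6.1]
force: [-0.5, -0.3, 0.1]
gripper_width: 0.0236
```

```bash
python3 -c "
from h import *
look('s15.png')"
```

```text
t 15.1667 [0.4954 0.06   0.1703] yaw -6.1 F [-0.5 -0.3  0.1] rad 0.05 az 173.6 j6 53.8 w 0.023635510618326985
axis 91 [104, 90, 90, 90, 91, 91, 91, 91, 91, 90, 85, 66, 52, 49, 48, 44, 43, 43, 46, 53, 61, 64, 63]
slv 118 [244, 244, 244, 243, 241, 241, 223, 166, 92, 92, 67, 43, 44, 44, 45, 45, 42, 42, 33, 21, 13, 11, 11, 11, 13, 14, 13, 13, 13]
```

Request:
{"api": "move_arm", "payload": {
  "moves": [
    [[0.036, 0.6, 0], [0, 0, -0.12], 28],
    [[0.036, 0.6, 0], [0, 0, -0.12], 28],
    [[0, 0, 0], [0, 0, 0], 28],
    [[0, 0, 0], [0, 0, 0], 28],
    [[0, 0, 0], [0, 0, 0], 28]
  ]
}}

```text
time: 15.63
tool_pos: [0.4956, 0.0481, 0.1703]
eef_rot: [180.0, 0.0, 7.7]
force: [0.1, -0.6, 0.1]
gripper_width: 0.0235
```

```bash
python3 -c "
from h import *
look('s16.png')"
```

```text
t 15.6333 [0.4956 0.0481 0.1703] yaw 7.7 F [ 0.1 -0.6  0.1] rad 0.0499 az -172.6 j6 68.9 w 0.023533904353330908
axis 91 [106, 95, 95, 94, 93, 93, 92, 93, 93, 94, 91, 72, 54, 50, 50, 45, 42, 43, 45, 52, 60, 64, 66]
slv 118 [244, 232, 232, 192, 128, 73, 73, 50, 50, 45, 45, 45, 46, 47, 47, 47, 46, 42, 42, 32, 19, 12, 13, 13, 14, 14, 13, 13, 13]
```

Request:
{"api": "move_arm", "payload": {
  "moves": [
    [[0.036, 0.6, 0], [0, 0, -0.12], 28],
    [[0.036, 0.6, 0], [0, 0, -0.12], 28],
    [[0, 0, 0], [0, 0, 0], 28],
    [[0, 0, 0], [0, 0, 0], 28],
    [[0, 0, 0], [0, 0, 0], 28]
  ]
}}

```text
time: 16.1
tool_pos: [0.4986, 0.0364, 0.1703]
eef_rot: [180.0, 0.0, 21.4]
force: [0.4, 0.4, -0.7]
gripper_width: 0.0241
```

```bash
python3 -c "
from h import *
look('s17.png')"
```

```text
t 16.1 [0.4986 0.0364 0.1703] yaw 21.4 F [ 0.4  0.4 -0.7] rad 0.0498 az -158.8 j6 84.1 w 0.024071016104432075
axis 91 [108, 98, 96, 95, 95, 96, 96, 96, 96, 96, 93, 77, 58, 53, 53, 47, 43, 44, 46, 51, 59, 64, 67]
slv 118 [47, 47, 47, 47, 47, 47, 47, 47, 47, 47, 47, 48, 47, 47, 47, 47, 46, 44, 44, 39, 29, 15, 12, 12, 11, 12, 13, 12, 12]
```

Request:
{"api": "move_arm", "payload": {
  "moves": [
    [[0.036, 0.6, 0], [0, 0, -0.12], 28],
    [[0.036, 0.6, 0], [0, 0, -0.12], 28],
    [[0, 0, 0], [0, 0, 0], 28],
    [[0, 0, 0], [0, 0, 0], 28],
    [[0, 0, 0], [0, 0, 0], 28]
  ]
}}

```text
time: 16.57
tool_pos: [0.5043, 0.0259, 0.1704]
eef_rot: [-180.0, 0.0, 35.2]
force: [0.1, -0.2, -0.2]
gripper_width: 0.0237
```

```bash
python3 -c "
from h import *
look('s18.png')"
```

```text
t 16.5667 [0.5043 0.0259 0.1704] yaw 35.2 F [ 0.1 -0.2 -0.2] rad 0.0497 az -145.0 j6 99.3 w 0.023698302991374678
axis 91 [111, 98, 97, 97, 98, 99, 98, 98, 98, 98, 95, 80, 60, 52, 51, 45, 42, 45, 47, 51, 60, 67, 69]
slv 118 [47, 47, 46, 46, 46, 46, 47, 47, 47, 47, 47, 46, 45, 45, 45, 45, 48, 48, 46, 36, 21, 12, 12, 12, 11, 13, 13, 13, 12]
```

Request:
{"api": "move_arm", "payload": {
  "moves": [
    [[0.036, 0.6, 0], [0, 0, -0.12], 28],
    [[0.036, 0.6, 0], [0, 0, -0.12], 28],
    [[0, 0, 0], [0, 0, 0], 28],
    [[0, 0, 0], [0, 0, 0], 28],
    [[0, 0, 0], [0, 0, 0], 28]
  ]
}}

```text
time: 17.03
tool_pos: [0.5124, 0.0171, 0.1704]
eef_rot: [-180.0, 0.0, 48.9]
force: [0.2, 0.5, -0.3]
gripper_width: 0.024
```

```bash
python3 -c "
from h import *
im=look('s19.png')
im=cv2.imread('pics/s19.png')
cv2.imwrite('pics/c19.png',cv2.resize(im[140:280,280:440],None,fx=4,fy=4,interpolation=2))"
```

```text
t 17.0333 [0.5124 0.0171 0.1704] yaw 48.9 F [ 0.2  0.5 -0.3] rad 0.0496 az -131.2 j6 114.5 w 0.02404275552072103
axis 91 [112, 100, 99, 100, 101, 102, 98, 81, 59, 52, 52, 46, 45, 45, 45, 48, 55, 69, 69, 69, 68, 66, 66]
slv 118 [46, 46, 46, 46, 46, 47, 47, 47, 47, 47, 47, 46, 44, 33, 33, 20, 15, 15, 13, 13, 12, 13, 14, 14, 13, 12, 13, 15, 14]
```

View pics/c19.png

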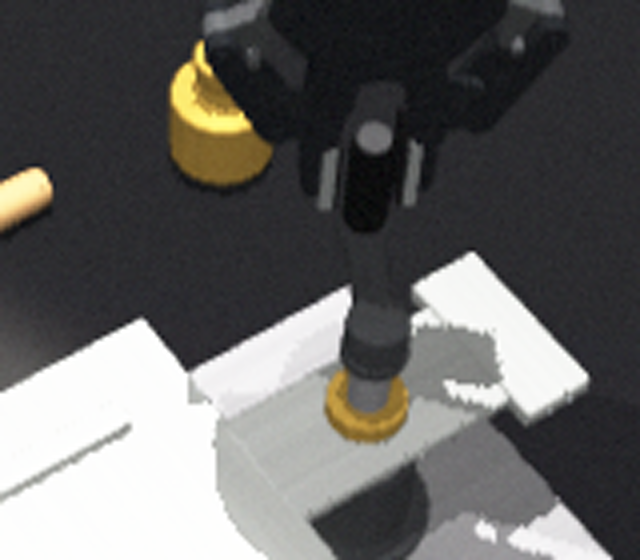

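The screw dropped between TCP azimuth -145° and -131°. The shaft edge fell about 12 mm in that step, and the picture shows the hub lower, near the bush at (367,405). Now one turn forward.

Request:
{"api": "move_arm", "payload": {
  "moves": [
    [[0, 0, 0.5], [0, 0, 0], 28],
    [[0, 0, 0.5], [0, 0, 0], 28],
    [[0.036, -0.6, 0.023], [0, 0, 0.12], 28],
    [[0.036, -0.6, 0.023], [0, 0, 0.12], 28],
    [[0.036, -0.6, 0.023], [0, 0, 0.12], 28],
    [[0.036, -0.6, 0.023], [0, 0, 0.12], 28],
    [[0.036, -0.6, 0.023], [0, 0, 0.12], 28],
    [[0.036, -0.6, 0.023], [0, 0, 0.12], 28]
  ]
}}

```text
time: 17.75
tool_pos: [0.495, 0.0478, 0.1582]
eef_rot: [180.0, 0.1, 7.5]
force: [-0.1, -2.2, -0.2]
gripper_width: 0.024
```

```bash
python3 -c "
from h import *
look('s20.png'); print(status.sense()['joint_pos'].round(1))"
```

```text
t 17.75 [0.495  0.0478 0.1582] yaw 7.5 F [-0.1 -2.2 -0.2] rad 0.0504 az -172.4 j6 68.7 w 0.024030368104875532
axis 91 [108, 96, 94, 93, 92, 93, 86, 70, 53, 49, 48, 42, 42, 44, 45, 49, 56, 65, 65, 65, 64, 64, 64]
slv 118 [241, 241, 228, 191, 137, 205, 152, 88, 51, 51, 44, 44, 44, 44, 38, 26, 17, 17, 14, 13, 11, 11, 11, 11, 12, 13, 13, 13, 12]
[ 28.9 -13.4 -17.3  -0.  -86.1  68.2]
```

Request:
{"api": "move_arm", "payload": {
  "moves": [
    [[0.036, -0.6, 0.023], [0, 0, 0.12], 28],
    [[0.036, -0.6, 0.023], [0, 0, 0.12], 28],
    [[0.036, -0.6, 0.023], [0, 0, 0.12], 28],
    [[0.036, -0.6, 0.023], [0, 0, 0.12], 28],
    [[0.036, -0.6, 0.023], [0, 0, 0.12], 28],
    [[0.036, -0.6, 0.023], [0, 0, 0.12], 28],
    [[0.036, -0.6, 0.023], [0, 0, 0.12], 28],
    [[0.036, -0.6, 0.023], [0, 0, 0.12], 28]
  ]
}}

```text
time: 18.47
tool_pos: [0.5107, 0.0914, 0.1565]
eef_rot: [179.9, 0.0, -47.3]
force: [-1.6, -1.4, -0.5]
gripper_width: 0.0242
```

```bash
python3 -c "
from h import *
look('s21.png')"
```

```text
t 18.4667 [0.5107 0.0914 0.1565] yaw -47.3 F [-1.6 -1.4 -0.5] rad 0.0504 az 132.9 j6 10.3 w 0.024221116756245876
axis 91 [104, 91, 89, 89, 90, 85, 71, 54, 48, 48, 44, 41, 42, 43, 52, 77, 105, 119, 118, 117, 117, 116, 116]
slv 118 [123, 123, 124, 125, 125, 114, 82, 45, 45, 28, 28, 22, 22, 21, 20, 21, 21, 17, 17, 16, 16, 15, 15, 15, 15, 16, 17, 18, 19]
```

Request:
{"api": "move_arm", "payload": {
  "moves": [
    [[0.036, -0.6, 0.023], [0, 0, 0.12], 28],
    [[0.036, -0.6, 0.023], [0, 0, 0.12], 28],
    [[0.036, -0.6, 0.023], [0, 0, 0.12], 28],
    [[0.036, -0.6, 0.023], [0, 0, 0.12], 28],
    [[0.036, -0.6, 0.023], [0, 0, 0.12], 28],
    [[0.036, -0.6, 0.023], [0, 0, 0.12], 28],
    [[0.036, -0.6, 0.023], [0, 0, 0.12], 28],
    [[0.036, -0.6, 0.023], [0, 0, 0.12], 28]
  ]
}}

```text
time: 19.18
tool_pos: [0.5555, 0.1038, 0.1547]
eef_rot: [179.9, -0.0, -102.1]
force: [-1.8, 0.0, -0.2]
gripper_width: 0.0242
```

```bash
python3 -c "
from h import *
look('s22.png')"
```

```text
t 19.1833 [0.5555 0.1038 0.1547] yaw -102.1 F [-1.8  0.  -0.2] rad 0.0505 az 78.1 j6 -43.0 w 0.024196312882377065
axis 91 [109, 94, 94, 93, 90, 76, 53, 35, 27, 24, 23, 23, 25, 26, 26, 27, 28, 40, 43, 45, 47, 51, 60]
slv 118 [111, 110, 105, 76, 76, 54, 47, 47, 54, 63, 42, 42, 42, 45, 45, 52, 61, 33, 33, 38, 47, 56, 56, 61, 29, 24, 24, 20, 18]
```

Request:
{"api": "move_arm", "payload": {
  "moves": [
    [[0.036, -0.6, 0.023], [0, 0, 0.12], 28],
    [[0.036, -0.6, 0.023], [0, 0, 0.12], 28],
    [[0.036, -0.6, 0.023], [0, 0, 0.12], 28],
    [[0.036, -0.6, 0.023], [0, 0, 0.12], 28],
    [[0.036, -0.6, 0.023], [0, 0, 0.12], 28],
    [[0.036, -0.6, 0.023], [0, 0, 0.12], 28],
    [[0.036, -0.6, 0.023], [0, 0, 0.12], 28],
    [[0.036, -0.6, 0.023], [0, 0, 0.12], 28]
  ]
}}

```text
time: 19.9
tool_pos: [0.5911, 0.0745, 0.1529]
eef_rot: [179.9, -0.0, -157.0]
force: [-1.2, 1.3, -0.0]
gripper_width: 0.0239
```

Request:
{"api": "move_arm", "payload": {
  "moves": [
    [[0.036, -0.6, 0.023], [0, 0, 0.12], 28],
    [[0.036, -0.6, 0.023], [0, 0, 0.12], 28],
    [[0.036, -0.6, 0.023], [0, 0, 0.12], 28],
    [[0.036, -0.6, 0.023], [0, 0, 0.12], 28],
    [[0.036, -0.6, 0.023], [0, 0, 0.12], 28],
    [[0.036, -0.6, 0.023], [0, 0, 0.12], 28],
    [[0.036, -0.6, 0.023], [0, 0, 0.12], 28],
    [[0.036, -0.6, 0.023], [0, 0, 0.12], 28]
  ]
}}

```text
time: 20.57
tool_pos: [0.5876, 0.0284, 0.1512]
eef_rot: [179.9, -0.0, 148.0]
force: [1.4, 2.3, -0.4]
gripper_width: 0.0236
```

```bash
python3 -c "
from h import *
look('s23.png'); print(status.sense()['joint_pos'].round(1))"
```

```text
t 20.5667 [0.5876 0.0284 0.1512] yaw 148.0 F [ 1.4  2.3 -0.4] rad 0.05 az -31.5 j6 -144.3 w 0.023613519130237803
axis 91 [115, 103, 102, 99, 79, 57, 49, 48, 46, 45, 45, 47, 54, 76, 100, 109, 111, 107, 107, 107, 106, 106, 107]
slv 118 [54, 49, 61, 61, 68, 63, 63, 59, 59, 59, 59, 58, 57, 26, 26, 24, 26, 29, 29, 27, 24, 23, 23, 23, 23, 24, 25, 25, 25]
[  22.2    0.8   -5.    -0.   -84.2 -144.7]
```

Tool yaw is running out of range, so I lift clear, turn the tool half a turn and take the handle again.

Request:
{"api": "move_arm", "payload": {
  "moves": [
    [[0, 0, 0], [0, 0, 0], 50],
    [[0, 0, 0], [0, 0, 0], 50],
    [[0, 0, -2], [0, 0, 0], 50],
    [[0, 0, -3.5], [0, 0, 0], 50],
    [[0, 0, -3], [0, 0, 0], 50],
    [[0, 0, 0], [0, 0, -0.12], 50],
    [[0, 0, 0], [0, 0, -0.12], 50],
    [[0, 0, 0], [0, 0, -0.12], 50]
  ]
}}

```text
time: 21.28
tool_pos: [0.588, 0.0286, 0.2373]
eef_rot: [180.0, 0.0, 169.2]
force: [0.1, -0.6, -1.1]
gripper_width: 0.0427
```

Request:
{"api": "move_arm", "payload": {
  "moves": [
    [[0, 0, 0], [0, 0, -0.12], 50],
    [[0, 0, 0], [0, 0, -0.12], 50],
    [[0, 0, 0], [0, 0, -0.12], 50],
    [[0, 0, 0], [0, 0, -0.12], 50],
    [[0, 0, 0], [0, 0, -0.12], 50],
    [[0, 0, 0], [0, 0, -0.12], 50],
    [[0, 0, 0], [0, 0, -0.12], 50],
    [[0, 0, 0], [0, 0, -0.12], 50]
  ]
}}

```text
time: 21.95
tool_pos: [0.5878, 0.0285, 0.2366]
eef_rot: [180.0, -0.0, -135.8]
force: [-0.3, 0.3, 0.7]
gripper_width: 0.0425
```

Request:
{"api": "move_arm", "payload": {
  "moves": [
    [[0, 0, 0], [0, 0, -0.12], 50],
    [[0, 0, 0], [0, 0, -0.12], 50],
    [[0, 0, 0], [0, 0, -0.12], 50],
    [[0, 0, 0], [0, 0, -0.12], 50],
    [[0, 0, 0], [0, 0, -0.12], 50],
    [[0, 0, 0], [0, 0, -0.12], 50],
    [[0, 0, 0], [0, 0, -0.12], 50],
    [[0, 0, 0], [0, 0, -0.12], 50]
  ]
}}

```text
time: 22.62
tool_pos: [0.5878, 0.0285, 0.2366]
eef_rot: [180.0, 0.0, -80.8]
force: [-0.2, 0.7, 0.5]
gripper_width: 0.0431
```

Request:
{"api": "move_arm", "payload": {
  "moves": [
    [[0, 0, 0], [0, 0, -0.12], 50],
    [[0, 0, 0], [0, 0, -0.12], 50],
    [[0, 0, 0], [0, 0, -0.12], 50],
    [[0, 0, 0], [0, 0, -0.12], 50],
    [[0, 0, 0], [0, 0, -0.12], 50],
    [[0, 0, 0], [0, 0, -0.12], 50],
    [[0, 0, 0], [0, 0, -0.12], 50],
    [[0, 0, 0], [0, 0, 0], 50]
  ]
}}

```text
time: 23.28
tool_pos: [0.5878, 0.0285, 0.2366]
eef_rot: [180.0, 0.0, -32.8]
force: [0.4, 0.2, 1.0]
gripper_width: 0.0426
```

```bash
python3 -c "
from h import *
look('s24.png'); print(status.sense()['joint_pos'].round(1))
im=cv2.imread('pics/s24.png')
cv2.imwrite('pics/c24.png',cv2.resize(im[140:280,280:440],None,fx=4,fy=4,interpolation=2))"
```

```text
t 23.2833 [0.5878 0.0285 0.2366] yaw -32.8 F [0.4 0.2 1. ] rad 0.05 az -31.3 j6 34.9 w 0.042578654670238136
axis 91 [115, 104, 103, 99, 79, 56, 47, 48, 47, 45, 46, 46, 53, 76, 101, 110, 110, 108, 108, 108, 107, 106, 106]
slv 118 [124, 124, 64, 45, 45, 45, 46, 41, 41, 25, 16, 13, 13, 14, 14, 13, 13, 12, 13, 14, 14, 15, 14, 14, 14, 14, 14, 13, 14]
[ 22.3   0.6   3.7  -0.  -93.1  34.5]
```

View pics/c24.png

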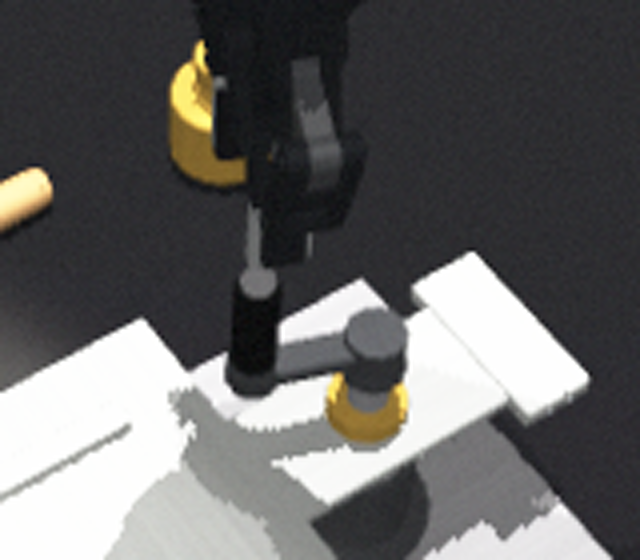

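Request:
{"api": "move_arm", "payload": {
  "moves": [
    [[0, 0, 1.5], [0, 0, 0], 50],
    [[0, 0, 2], [0, 0, 0], 50],
    [[0, 0, 2], [0, 0, 0], 50],
    [[0, 0, 1.5], [0, 0, 0], 50],
    [[0, 0, 1.0], [0, 0, 0], 50],
    [[0, 0, 0.5], [0, 0, 0], 50],
    [[0, 0, 0], [0, 0, 0], 38],
    [[0, 0, 0], [0, 0, 0], 28]
  ]
}}

```text
time: 24.0
tool_pos: [0.5881, 0.0282, 0.1525]
eef_rot: [-180.0, -0.0, -33.4]
force: [-0.2, 0.5, 0.0]
gripper_width: 0.0241
```

Request:
{"api": "move_arm", "payload": {
  "moves": [
    [[0, 0, 0], [0, 0, 0], 28],
    [[-0.036, 0.6, 0.023], [0, 0, 0.12], 28],
    [[-0.036, 0.6, 0.023], [0, 0, 0.12], 28],
    [[-0.036, 0.6, 0.023], [0, 0, 0.12], 28],
    [[-0.036, 0.6, 0.023], [0, 0, 0.12], 28],
    [[-0.036, 0.6, 0.023], [0, 0, 0.12], 28],
    [[-0.036, 0.6, 0.023], [0, 0, 0.12], 28],
    [[-0.036, 0.6, 0.023], [0, 0, 0.12], 28]
  ]
}}

```text
time: 24.67
tool_pos: [0.554, 0.0062, 0.1515]
eef_rot: [-179.8, 0.0, -81.8]
force: [1.9, -0.0, -0.8]
gripper_width: 0.0238
```

```bash
python3 -c "
from h import *
look('s25.png'); print(status.sense()['joint_pos'].round(1))"
```

```text
t 24.6667 [0.554  0.0062 0.1515] yaw -81.8 F [ 1.9 -0.  -0.8] rad 0.0491 az -79.5 j6 -13.3 w 0.023771230072531405
axis 91 [114, 103, 100, 90, 65, 51, 48, 48, 46, 45, 46, 47, 48, 49, 50, 51, 50, 60, 70, 80, 92, 100, 104]
slv 118 [45, 45, 50, 66, 66, 85, 78, 90, 90, 96, 97, 96, 96, 96, 98, 98, 98, 98, 98, 93, 73, 73, 45, 29, 31, 24, 24, 22, 21]
[ 21.4  -4.7 -10.3   0.  -84.2 -13.7]
```

Request:
{"api": "move_arm", "payload": {
  "moves": [
    [[-0.036, 0.6, 0.03], [0, 0, 0.12], 28],
    [[-0.036, 0.6, 0.03], [0, 0, 0.12], 28],
    [[-0.036, 0.6, 0.03], [0, 0, 0.12], 28],
    [[-0.036, 0.6, 0.03], [0, 0, 0.12], 28],
    [[-0.036, 0.6, 0.03], [0, 0, 0.12], 28],
    [[-0.036, 0.6, 0.03], [0, 0, 0.12], 28],
    [[-0.036, 0.6, 0.03], [0, 0, 0.12], 28],
    [[-0.036, 0.6, 0.03], [0, 0, 0.12], 28]
  ]
}}

```text
time: 25.38
tool_pos: [0.5103, 0.0211, 0.1495]
eef_rot: [-179.9, 0.1, -136.7]
force: [2.0, -1.3, 1.3]
gripper_width: 0.0241
```

Request:
{"api": "move_arm", "payload": {
  "force": 25,
  "moves": [
    [[-0.036, 0.6, 0.03], [0, 0, 0.12], 28],
    [[0, 0, 0], [0, 0, 0], 22],
    [[0, 0, 0], [0, 0, 0], 18],
    [[0, 0, 0], [0, 0, 0], 10],
    [[0, 0, 0], [0, 0, 0], 10],
    [[0, 0, 0], [0, 0, 0], 10]
  ]
}}

```text
time: 25.88
tool_pos: [0.5062, 0.026, 0.1486]
eef_rot: [-180.0, 0.1, -143.1]
force: [-1.4, 2.4, 6.5]
gripper_width: 0.0173
```

```bash
python3 -c "
from h import *
look('s26.png')
im=cv2.imread('pics/s26.png')
cv2.imwrite('pics/c26.png',cv2.resize(im[140:280,280:440],None,fx=4,fy=4,interpolation=2))"
```

```text
t 25.8833 [0.5062 0.026  0.1486] yaw -143.1 F [-1.4  2.4  6.5] rad 0.0482 az -143.8 j6 -78.9 w 0.017328017574176593
axis 91 [110, 98, 89, 70, 54, 51, 47, 44, 44, 43, 45, 53, 61, 65, 67, 68, 67, 66, 66, 66, 64, 57, 50]
slv 118 [47, 47, 47, 46, 47, 47, 42, 31, 19, 19, 15, 14, 14, 12, 14, 14, 13, 13, 13, 13, 13, 12, 12, 13, 14, 14, 14, 14, 13]
```

View pics/c26.png

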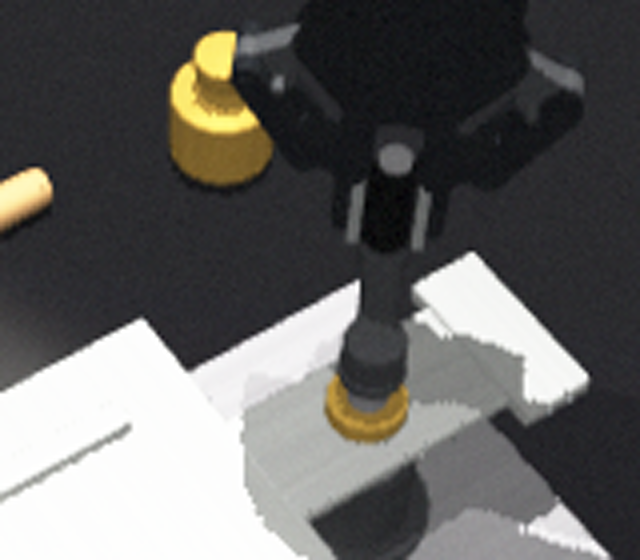

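Request:
{"api": "move_arm", "payload": {
  "moves": [
    [[0, 0, -0.03], [0, 0, 0], 10],
    [[0, 0, 0], [0, 0, 0], 10],
    [[0, 0, 0], [0, 0, 0], 10],
    [[0, 0, 0], [0, 0, 0], 10],
    [[0, 0, 0], [0, 0, 0], 10],
    [[0, 0, 0], [0, 0, 0], 10]
  ]
}}

```text
time: 26.43
tool_pos: [0.5061, 0.026, 0.1486]
eef_rot: [-180.0, 0.1, -143.2]
force: [-2.2, 2.9, 5.2]
gripper_width: 0.0173
```

```bash
python3 -c "
from h import *
look('s27.png')
for k in ('tin_mid','weight_mid','spatula'): print(k,[np.round(d['bbox'],0).tolist() for d in nets.spot_in('scene',k)[:1]])
bot.hand_in()"
```

```text
t 26.4333 [0.5061 0.026  0.1486] yaw -143.2 F [-2.2  2.9  5.2] rad 0.0482 az -143.8 j6 -78.9 w 0.017338738629591722
axis 91 [110, 98, 89, 71, 55, 52, 47, 43, 43, 45, 47, 52, 61, 67, 68, 68, 66, 67, 66, 65, 64, 59, 51]
slv 118 [48, 48, 47, 48, 47, 47, 42, 32, 20, 20, 15, 14, 15, 16, 14, 12, 12, 13, 13, 13, 12, 14, 13, 15, 16, 15, 16, 16, 15]
tin_mid [[438.0, 387.0, 46.0, 54.0]]
weight_mid [[333.0, 166.0, 30.0, 36.0]]
spatula [[242.0, 215.0, 104.0, 70.0]]
the job is handed in; nothing more can be done
```

The cover is down on its stop, the screw is one turn into its thread, and I handed in at about 26 s with the gripper still closed on the crank handle.

- **Cover:** I pressed it down along its arc. The measured vertical force was 4–8 N on the way and about 12 N at the stop, just above the 2–10 N given for moving it. The fingertips stopped at a height of 92.1 mm; 92 mm was expected.
- **Backward:** I turned the crank back with the handle loosely held between the fingers. The screw dropped after about 4.2 rad, between fingertip azimuths -145° and -131°. In the camera picture the shaft edge fell about 12 mm.
- **Forward:** I made one full turn, stopping once at about three quarters to lift off and take the handle again, because the wrist was near its range limit.
- **Last checks:**
  - The handle is at azimuth -143.8°, where I aimed for -141.5°. I only know the drop angle to about ±7°.
  - The shaft edge came down about 13 mm over the turn, where 12 mm was expected; the camera reading is only good to about a millimetre.
  - The grip is 17.3 mm wide, against an 18 mm sleeve. The gripper presses down with about 5 N, and the pose held steady over the last half second.
  - The tin, weight and spatula show at their starting places in the picture.

None of the checks failed.

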